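Move a wheel arbor from its block to the deburring spindle

TASK

The wheel arbor is stuck by its taper in the grey block: drive the red-handled drift nose first through the slot in the foot of the block until the wedge alone has jacked the arbor loose, and leave the drift standing in the slot. Then take the arbor out and fit it to the deburring machine's upright spindle: enter its two red lugs at the two bright open ledges, and with a twisting push turn it clockwise (seen from above) under the yellow hoods until the lugs reach the stops and drop, pressed fully home. Let go and leave the padlock, the orange tub and the oil bottle as they are.

Things in the scene. Friction and masses are not known exactly. Their poses are not given: they have to be found in the camera images.
- block: Grey arbor block 70 x 70 x 82 mm, fixed; origin on the bench under its upright bore. A slot 22 mm wide, 36 mm high runs through its foot at bench level along its x. The drift enters at the -x side, between low guides that flare from 22 mm wide at x -35 mm to 45 mm at x -70 mm, and is driven to +x. Feet reach 57 mm out in y.
- block_seat (a point): Centre of the block's bore mouth, 82 mm above the bench; the underside of the arbor's hub rests here when seated. The foot of the shank then hangs 12 mm above the bench.
- drift: Loose steel wedge, 194 mm long, about 0.3 kg, lying flat, z up. Origin on its underside below the middle of the red handle; nose 181 mm away along +x. Blade 16 mm wide, flat underneath, 6 mm high at the nose, rising 0.22 mm per mm for 160 mm. Handle upright, 26 mm along x; 30 mm wide (y) to z 36 mm, above that 22 mm wide to z 78 mm.
- drift_grip (a point): Middle of the narrow part of the drift's handle, 58 mm above its underside; 22 mm wide along the drift's y. Driving takes some 7 to 15 N.
- drift_nose (a point): Nose end of the drift, at its underside. Lifting begins about 20 mm past the block's bore axis; about 65 mm past it the arbor is about 10 mm up and loose. Friction keeps the drift where it is left.
- arbor: Wheel arbor, 140 mm tall, about 0.35 kg, upright. Origin at the foot of its shank. From there: tang 14 mm across to z 10, taper 16 to 32 mm across z 10 to 70, hub 44 mm across z 70 to 80 with two like red lugs along its x (88 mm over tips, 14 wide, 10 high), green wheel 52 mm across z 80 to 96, square steel head 28 x 28 z 96 to 140, flats facing x and y.
- arbor_seat (a point): Centre of the underside of the arbor's hub (arbor z 70 mm). Sprung shells in each bore grip the taper over the last 6 mm before home: 4 to 8 N beyond its weight to start it out, a push of 6 to 12 N to press it in; its weight alone will not seat it.
- arbor_head (a point): On the axis in the arbor's square head, at arbor z 120 mm: the place to grip. Jacked loose, the arbor leans up to about 7 degrees along the block's x; closing the fingers along that direction rights it, otherwise it stays leaning in the grip.
- spindle: Deburring machine, pale housing 225 x 170 mm, fixed; origin on the bench under the spindle axis. Deck at z 85 mm. Round the bore, within 51 mm: bright entry ledges (tops 8 mm over the deck) along +60 degrees, counter-clockwise from its x, and opposite; yellow hoods along its x, 30 to 50 mm out, 21 to 27 mm over the deck; dark stops.
- spindle_seat (a point): Centre of the spindle's bore mouth (34 mm), 85 mm above the bench; the hub rests here when home. Lugs lowered along the spindle's +60 degrees meet the ledges with the hub 8 mm up; turned 60 degrees clockwise under the hoods to the stops they lie along its x and can be pressed down 8 mm. A box 29 mm over the deck stands beyond x 108 mm.
- padlock: Brass padlock lying on the bench, about 52 x 85 mm, 30 mm thick; a bystander.
- tub: Open orange tub 100 x 140 x 50 mm; a bystander.
- oil: Blue oil bottle 48 mm across, 130 mm tall; a bystander.
Not all that is in view belongs to the job. What is shaped like the arbor but blue, pink or purple is not meant.

How it is judged:
On the way, in this order (a step that is already met when the one before it is completed fails the run):
1. the drift, driven through the slot, has jacked the arbor up at least 6.5 mm in its bore, with nothing else touching the arbor (z of arbor_seat in the frame of block_seat between 0.0065 and 0.03 m and horizontal distance between arbor_seat and block_seat below 0.006 m and x of drift_nose in the frame of block above 0.035 m and contact force between each of the arm, the fingers and arbor below 0.3 N), for 0.2 s.
2. the arbor has been lifted clear of the block (z of arbor_seat in the frame of block_seat above 0.07 m), for 0.1 s.
3. the arbor stands in the spindle's bore with its lugs turned well off the home position (horizontal distance between arbor_seat and spindle_seat below 0.006 m and z of arbor_seat in the frame of spindle_seat below 0.015 m and angle between the x axis of arbor and the x axis of spindle, either way round above 0.5 rad), for 0.1 s.
At the end, for the whole second after the job is handed in: Arbor at rest in the spindle: hub within 2.5 mm of the deck and 3 mm of the axis, upright within 0.05 rad, lugs within 0.2 rad of the spindle's x axis. Drift at rest, upright within 0.25 rad, in the block's slot: nose 0 to 140 mm past the bore axis and within 15 mm of the slot's middle (horizontal distance between arbor_seat and spindle_seat below 0.003 m and z of arbor_seat in the frame of spindle_seat below 0.0025 m and angle between the x axis of arbor and the x axis of spindle, either way round below 0.2 rad and angle between the z axis of arbor and the z axis of spindle, either way round below 0.05 rad and linear speed of each of arbor, drift below 0.02 m/s and x of drift_nose in the frame of block between 0 and 0.14 m and angle between drift's own z axis and vertical below 0.25 rad and y of drift_nose in the frame of block between -0.015 and 0.015 m); the robot touches nothing.
It fails at once if the padlock, the tub or the oil bottle is moved by more than 30 mm or the bottle is tipped (distance of any of padlock, tub, oil from where it was at the start of the episode above 0.03 m or angle between oil's own z axis and vertical above 0.5 rad).
It also fails if it takes over 58 s, if anything falls off the work surface, if the arm or the gripper's body presses on something with over 40 N, if the wrist force passes 120 N, or if a joint passes its speed limit or range.

ROBOT

A 6-joint arm with a two-finger parallel gripper is mounted at the origin on the work surface. World frame = base frame: x ahead of the robot, y to its left, z up, the work surface at z = 0. Lengths are in m, angles in rad, forces in N, time in s.
With the tool pointing down it reaches from about 0.275 to 0.725 m from the base axis. Payload 15.9 kg.
Tool frame: the origin (TCP) lies at the very end of the fingers, on their centre line; the grasp point (between the pads) lies 19 mm behind it; z points along the fingers, y is the line along which they close (so a half turn about z gives the same grasp; the last joint's range is limited). The gripper opens to 85 mm and grips with 20 to 120 N. Pads are 22 mm wide; open, the fingers measure 114 mm over their backs; the gripper's body (76 mm by 85 mm) begins 54 mm behind the grasp point. The pads swing forward as they close: fully open they stand 13 mm farther back than shut.
Start: joints at [-1.26, 0.213, -0.034, 1.323, 0, 1.571], TCP at [0.153, -0.476, 0.231] pointing down, gripper open.
Joint ranges: [-2.98, 2.98], [-0.74, 1.72], [-1.14, 1.35], [-2.1, 2.04], [-1.57, 1.44], [-3.14, 3.14]. Speed limits (rad/s): [1.89, 1.89, 2.39, 2.57, 3.14, 3.14].

INTERFACE

Orientations are given as a rotation vector (axis times angle).
In Python, from cell import * gives the robot as it stands. The module is installed in compiled form; this text tells all that it offers.
- The arm moves only by the shell command python3 -m pendant 'ROWS' [OPENING] [FORCE]. ROWS is JSON, a list that holds one entry, the list of rows, each a list of 6 numbers: the shift along the world's x, y, z in mm, then the turn, a rotation vector about the world's x, y, z in degrees. A call has exactly 8 rows; each row is the pose to reach, as a shift and turn from the pose commanded when the call began; what a row does not reach only later rows make up. A row lasts 1/10 s, in which the tool goes at most 50 mm and 8.59 degrees, less where a joint would pass 70% of its speed; a pose out of reach is approached as far as the arm can. A call with a gripper value outside its range is refused whole. OPENING is the finger opening in mm, from 0 to 85.4, set as the call begins (- or left out, the last holds). The fingers move at their own pace and stop on an object; FORCE is the grip in N (left out, the last holds). Time passes only in rows, so rows that repeat a pose let the fingers close, or fill a call up. It gives the time, the measured TCP pose, the force, the opening and the grip force at its end, in the units of the state.
- observe(): the state, without advancing time (a new reading comes with each control period).
- read_camera(name): name is "scene" or "top" or "wrist"; returns the picture (480x640x3 uint8, red, green, blue); there is no depth.
- camera_model(name): a dict with "fx", "fy", "cx", "cy" (pixels), "view" (4x4, takes a point from world to camera coordinates). Camera axes: x right, y down, z forward; pixel columns grow to the right and rows downward; lengths in m; the calibration is good to about 2 mm. A picture is of the moment at which its call begins: read the wrist's pose just before it. camera_model takes no time and is no camera call; for the wrist camera it gives the pose at the moment of the call.
- sign_off(): hands the job in; it is judged then, once.
Trained networks look in the newest picture that a camera, given by its name, has taken for a name from the list of things; names that differ only in an ending like _2 or _b are one class to them, and where a whole thing is asked for, a point or a joint stands for the part that bears it (a point fixed in the world has none). Each returns a list of dicts, best first, with "confidence" (0 to 1); they miss things now and then, are a little off and sometimes report something else, mostly with a low value. They report only what shows in the picture. A call takes as long as a camera call. They do not tell look-alikes from the thing itself.
- find_in(camera, name): "extent" ([left, top, right, bottom] in pixels, round what is visible of it).
- trace(camera, name): "mask" (480x640 bool, what is visible of it) and "extent" ([left, top, right, bottom] in pixels, round what is visible of it).
- place_of(camera, name): "pixel" ([row, column] in pixels: a listed point, or the origin of a listed thing).
The state is a dict: "time_s": time; "joint_pos": joint angles; "qvel": joint speeds; "joint_efforts": joint torques, N m; "tcp_pos": TCP position; "eef_rot": TCP orientation; "ft_force": force on the tool from outside, world axes, zero at the start; "moment": the same for the moment, N m; "gripper_width": opening from 0.0 (shut) to 1.0 (fully open); "grasp_force": force on a finger pad.
Only numpy, scipy, OpenCV 4.12 (cv2) and the standard library are available. Lean on these libraries where they do the work, as an engineer would, in place of code of your own. Each camera call takes 0.05 s, during which the arm holds its last target. There are 200 camera calls.

## Working session

There is one attempt and no reset: what is moved stays moved. The work goes in short steps, Python scripts to look and compute and a shell command to move; the robot and the scene stay as the last step left them, time stands still between calls to the robot, and variables do not carry over. Pictures are saved under pics/ and viewed, at most 10 in all, crops included, and the job is handed in when it is done.

```bash
mkdir -p pics; cat > h.py <<'E'
from cell import *
import numpy as np, cv2
def ray(m,px):
    V=np.array(m["view"]);R=V[:3,:3];t=V[:3,3]
    d=R.T@np.array([(px[1]-m["cx"])/m["fx"],(px[0]-m["cy"])/m["fy"],1.0]); return -R.T@t,d
def at_z(cam,px,z,m=None):
    o,d=ray(m or camera_model(cam),px); return (o+d*(z-o[2])/d[2])
def proj(cam,p,m=None):
    m=m or camera_model(cam);V=np.array(m["view"]);c=V[:3,:3]@np.array(p)+V[:3,3]
    return np.array([m["fy"]*c[1]/c[2]+m["cy"],m["fx"]*c[0]/c[2]+m["cx"]])
def snap(cam,name):
    im=read_camera(cam); cv2.imwrite("pics/"+name,cv2.cvtColor(im,cv2.COLOR_RGB2BGR)); return im
E
python3 - <<'E'
from h import *
np.set_printoptions(precision=4,suppress=True)
print({k:v for k,v in observe().items() if k in("time_s","tcp_pos","eef_rot","gripper_width","ft_force")})
for c in ("scene","top"):
    snap(c,c+"0.png"); m=camera_model(c); print(c,"cam at",ray(m,(240,320)))
    for n,z in (("block_seat",.082),("block",0),("drift_grip",.058),("drift_nose",0),("drift",0),("arbor_seat",.082),("arbor_head",.132),("spindle_seat",.085),("spindle",0)):
        for r in place_of(c,n)[:4]:
            print(c,n,round(r["confidence"],2),np.round(r["pixel"]),at_z(c,r["pixel"],z))
E
```

```text
{'time_s': 0.0, 'tcp_pos': array([ 0.1528, -0.4757,  0.2308]), 'eef_rot': array([-3.1027, -0.486 ,  0.0003]), 'ft_force': array([ 0.73  , -0.2389,  0.0575]), 'gripper_width': 0.9999734955041277}
scene cam at (array([0.9711, 0.5279, 0.9565]), array([-0.3712, -0.5097, -0.7763]))
scene block_seat 0.74 [260. 389.] [0.471  0.0903 0.082 ]
scene block_seat 0.34 [139. 266.] [ 0.4553 -0.4074  0.082 ]
scene block 0.7 [280. 387.] [0.4655 0.0887 0.    ]
scene block 0.4 [166. 281.] [ 0.4399 -0.3727  0.    ]
scene block 0.36 [323. 241.] [ 0.7858 -0.0222 -0.    ]
scene drift_grip 0.79 [390. 462.] [0.5513 0.3803 0.058 ]
scene drift 0.71 [399. 458.] [0.5445 0.3792 0.    ]
scene arbor_seat 0.98 [259. 390.] [0.4663 0.0882 0.082 ]
scene arbor_seat 0.75 [283. 388.] [0.5116 0.1315 0.082 ]
scene arbor_seat 0.67 [212. 395.] [ 0.3684 -0.0043  0.082 ]
scene arbor_seat 0.66 [244. 450.] [0.3358 0.1382 0.082 ]
scene arbor_head 0.93 [226. 450.] [0.3367 0.1285 0.132 ]
scene arbor_head 0.88 [245. 389.] [0.4741 0.0859 0.132 ]
scene arbor_head 0.74 [262. 319.] [0.6121 0.0306 0.132 ]
scene arbor_head 0.73 [200. 401.] 
[... 454 characters left out ...]
4 [234. 240.] [0.5733 0.1982 0.    ]
top drift 0.94 [245. 173.] [0.5406 0.3763 0.    ]
top arbor_seat 0.89 [271. 278.] [0.4753 0.0828 0.082 ]
top arbor_seat 0.86 [330. 257.] [0.3293 0.1286 0.082 ]
top arbor_seat 0.78 [317. 309.] [0.3649 0.0018 0.082 ]
top arbor_seat 0.67 [221. 307.] [0.6023 0.0138 0.082 ]
top arbor_head 0.95 [317. 314.] [ 0.369  -0.0127  0.132 ]
top arbor_head 0.92 [272. 271.] [0.4708 0.0927 0.132 ]
top arbor_head 0.8 [332. 256.] [0.3292 0.1228 0.132 ]
top arbor_head 0.68 [213. 303.] [0.6138 0.0206 0.132 ]
top spindle_seat 0.89 [268. 430.] [ 0.4914 -0.2907  0.085 ]
top spindle_seat 0.22 [232. 240.] [0.5708 0.1818 0.085 ]
top spindle 0.89 [271. 422.] [ 0.4872 -0.287   0.    ]
```

View pics/top0.png

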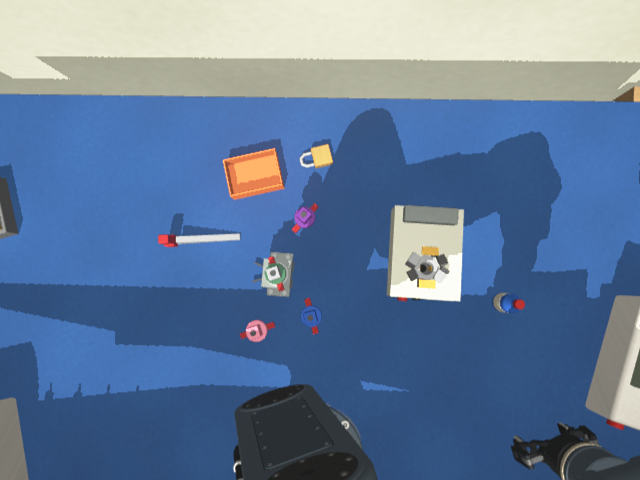

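View pics/scene0.png

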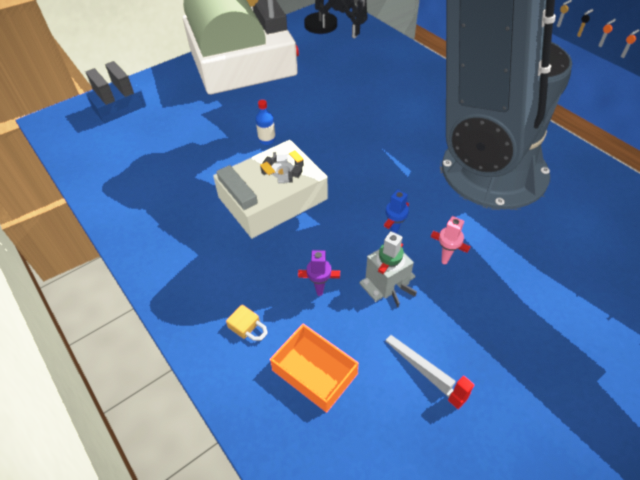

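Top view: the drift handle is at (240,168) and its nose at (237,240). The block with the green arbor is at (272,276), with its dark guides on the left (+y) side. The spindle is at (267,428) with the box on its far side. Look-alikes for the arbor in the top image are green (272,276), blue (316,311), pink (330,257) and purple (216,305). I choose green, the one in the grey block, and will check it in a close crop.

```bash
python3 - <<'E'
from h import *
np.set_printoptions(precision=4,suppress=True)
m=camera_model("wrist");s=observe();o,d=ray(m,(m["cy"],m["cx"]))
print("wristcam",o,d,m["fx"]); print(np.array(m["view"])[:3,:3]); print(s["tcp_pos"],s["time_s"])
im=cv2.imread("pics/top0.png")
a=cv2.resize(im[225:320,235:325],None,fx=4.4,fy=4.4,interpolation=cv2.INTER_CUBIC)
b=cv2.resize(im[205:300,388:468],None,fx=4.4,fy=4.4,interpolation=cv2.INTER_CUBIC)
cv2.imwrite("pics/crop.png",np.hstack([a,b])); print(np.hstack([a,b]).shape)
E
```

```text
wristcam [ 0.2303 -0.4507  0.3737] [-0.2984 -0.0956 -0.9496] 357.4599865536277
[[ 0.3059 -0.9521 -0.0003]
 [-0.9041 -0.2906  0.3133]
 [-0.2984 -0.0956 -0.9496]]
[ 0.1529 -0.476   0.2313] 1.0
(418, 748, 3)
```

View pics/crop.png

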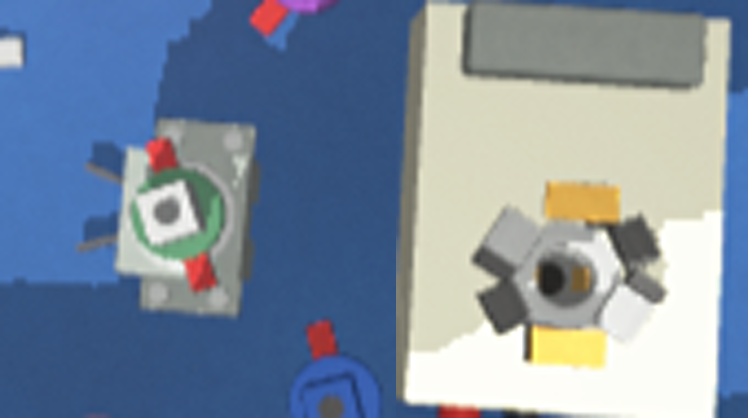

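The crop confirms the choice: the green-wheeled arbor with a steel head is in the grey block, at crop (170,212), with its lugs about +22° off world x. On the spindle, the bright ledges are at upper-left (505,235) and lower-right (635,310), and the box is towards +x. I'll move the wrist camera over the spindle, then over the block and drift.

```bash
python3 -m pendant '[[[32,36,10,0,0,5],[64,73,20,0,0,10],[97,109,30,0,0,15],[130,146,40,0,0,20],[162,182,50,0,0,25],[195,219,60,0,0,30],[227,256,70,0,0,35],[227,256,70,0,0,35]]]' 
cat >> h.py <<'E'
def look(pre,names):
    m=camera_model("wrist"); im=snap("wrist",pre+".png"); out={}
    for n,z in names:
        for r in place_of("wrist",n)[:3]:
            print(n,round(r["confidence"],2),np.round(r["pixel"],1),np.round(at_z("wrist",r["pixel"],z,m)*1000,1))
    np.save(pre+".npy",np.array([m["fx"],m["fy"],m["cx"],m["cy"],*np.array(m["view"]).ravel()]))
    return im,m
E
python3 - <<'E'
from h import *
look("w1",(("spindle_seat",.085),("spindle",0)))
E
python3 -m pendant '[[[12,49,0,0,0,6],[25,98,0,0,0,12],[37,147,0,0,0,18],[50,196,0,0,0,24],[62,245,0,0,0,30],[75,294,0,0,0,36],[87,343,0,0,0,42],[100,390,0,0,0,47]]]' 
python3 - <<'E'
from h import *
look("w2",(("block_seat",.082),("arbor_seat",.082),("arbor_head",.132),("drift",0),("drift_grip",.058),("drift_nose",0)))
a=cv2.imread("pics/w1.png");b=cv2.imread("pics/w2.png")
cv2.imwrite("pics/w12.png",np.hstack([cv2.resize(a,(400,300)),cv2.resize(b,(400,300))]))
E
```

```text
time_s: 1.8
tcp_pos: [0.3831, -0.2162, 0.3023]
eef_rot: [2.807, 1.41, 0.003]
ft_force: [0.6, 0.2, -0.1]
gripper_width: 1.003
grasp_force: 0.0
spindle_seat 0.73 [192.4 448.8] [ 492.  -280.2   85. ]
spindle 0.77 [180.  427.9] [ 493.4 -281.8    0. ]
time_s: 2.75
tcp_pos: [0.4796, 0.1678, 0.3012]
eef_rot: [2.022, 2.404, -0.0]
ft_force: [1.3, 0.6, 0.2]
gripper_width: 0.999
grasp_force: 0.0
block_seat 0.69 [275.6 302.8] [469.3  84.7  82. ]
arbor_seat 0.9 [276.2 304.9] [471.6  84.4  82. ]
arbor_seat 0.84 [323.4 206.5] [368.8   6.3  82. ]
arbor_seat 0.79 [212.1 179.3] [332.1 133.9  82. ]
arbor_head 0.77 [363.8 420.7] [604.5  29.5 132. ]
arbor_head 0.6 [223.9 164.5] [337.9 136.3 132. ]
arbor_head 0.56 [291.9 298.3] [467.1  89.6 132. ]
drift 0.47 [289.3 298. ] [466.6  26.3   0. ]
drift_nose 0.95 [175.4 400.6] [568.5 201.5   0. ]
drift_nose 0.58 [248.3 306.2] [468.5  87.2   0. ]
```

View pics/w2.png

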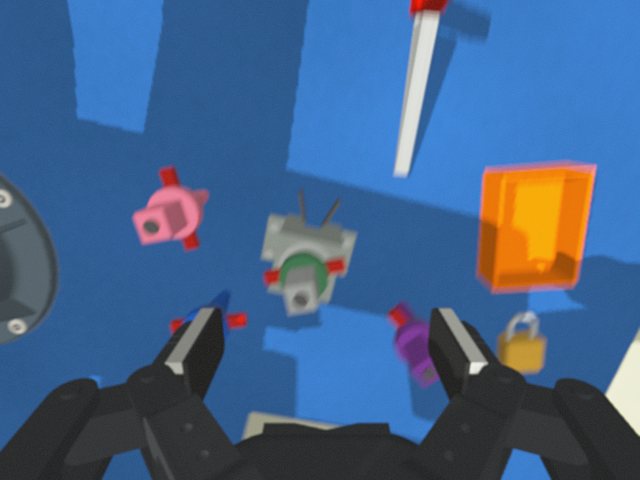

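View pics/w1.png

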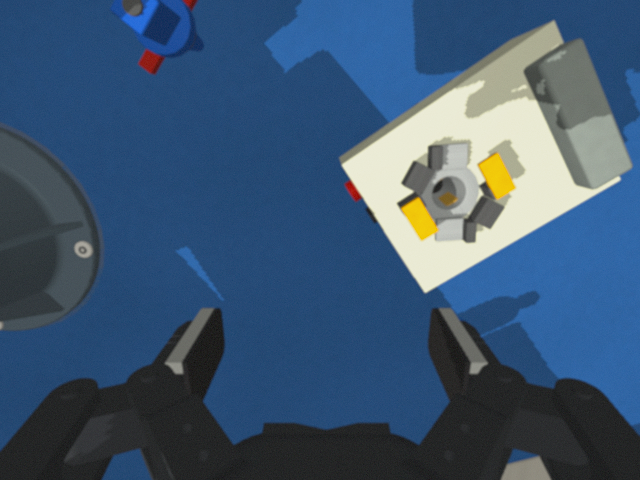

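Wrist views: in w2 the block with the green arbor is at (305,275), its guides open towards (303,190)/(340,200), and the drift nose is at (401,176). In w1 the spindle bore is at (446,192), the yellow hoods at (498,175) and (418,217), and the box beyond. Next I'll work out the yaws.

```bash
python3 - <<'E'
from h import *
import numpy as np
def load(p):
    v=np.load(p+".npy"); return dict(fx=v[0],fy=v[1],cx=v[2],cy=v[3],view=v[4:].reshape(4,4))
m1,m2=load("w1"),load("w2")
P=lambda m,c,r,z: at_z(None,(r,c),z,m)[:2]*1000
hf=P(m1,498,175,.110),P(m1,418,217,.110); d=hf[0]-hf[1]
print("hoods",hf,(hf[0]+hf[1])/2,np.degrees(np.arctan2(d[1],d[0])))
c=[P(m1,*q,.085) for q in((340,160),(427,292),(620,182))]
for a,b in((0,1),(1,2)): d=c[b]-c[a]; print("deck edge",c[a],c[b],np.degrees(np.arctan2(d[1],d[0])),np.hypot(*d))
print("drift nose",P(m2,401,177,.0), "top edge", P(m2,401,175,.006), "blade at handle", P(m2,427,11,.039))
b=cv2.imread("pics/w2.png")[160:330,240:380]
cv2.imwrite("pics/wc.png",cv2.resize(b,None,fx=3.5,fy=3.5,interpolation=cv2.INTER_CUBIC))
E
```

```text
hoods (array([ 532.90482335, -284.42384052]), array([ 451.62264007, -274.17475854])) [ 492.26373171 -279.29929953] -7.186646415655245
deck edge [ 422.22502896 -188.01440489] [ 415.32135185 -362.63174953] -92.26406867041459 174.75376335769317
deck edge [ 415.32135185 -362.63174953] [ 635.91708961 -374.20249897] -3.002542722530592 220.8989854216436
drift nose [569.46797988 199.64247951] top edge [567.49349639 202.65835964] blade at handle [547.07993252 366.66260253]
```

View pics/wc.png

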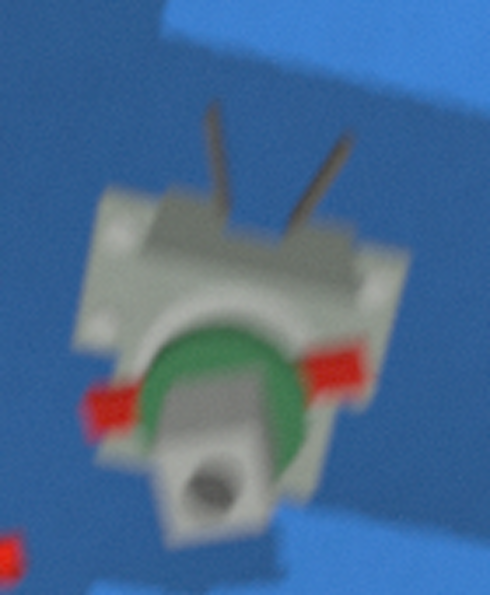

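```bash
python3 - <<'E'
from h import *
v=np.load("w2.npy"); m=dict(fx=v[0],fy=v[1],cx=v[2],cy=v[3],view=v[4:].reshape(4,4))
P=lambda q,z: at_z(None,(160+q[1]/3.5,240+q[0]/3.5),z,m)[:2]*1000
ang=lambda d: round(float(np.degrees(np.arctan2(d[1],d[0]))),1)
for z in (.006,.012):
    a,b,c=[P(q,z) for q in((108,187),(410,252),(75,347))]
    print("feet",z,a,b,ang(b-a),np.hypot(*(b-a)),"side",ang(c-a),"mid",(a+b)/2)
for z in (.01,.02):
    g=[P(q,z) for q in((212,105),(350,135),(222,215),(292,232))]
    print("guides",z,(g[0]+g[1])/2,(g[2]+g[3])/2,np.hypot(*(g[1]-g[0])),np.hypot(*(g[3]-g[2])),ang(g[1]-g[0]))
l=[P(q,.09) for q in((90,412),(362,367))]; print("lugs",l,(l[0]+l[1])/2,np.hypot(*(l[1]-l[0])),ang(l[1]-l[0]))
h=[P(q,.152) for q in((155,452),(268,432),(278,522),(170,547))]; print("head",np.mean(h,0),[ang(h[i+1]-h[i]) for i in range(3)])
t=[P(q,.082) for q in((150,195),(350,225))]
E
```

```text
feet 0.006 [417.43904166 127.79359299] [529.30882464 122.38363658] -2.8 112.00051772401166 side -94.1 mid [473.37393315 125.08861478]
feet 0.012 [418.10380975 129.44371938] [528.43952911 124.10794938] -2.8 110.46466134741199 side -94.1 mid [473.27166943 126.77583438]
guides 0.01 [474.68457272 163.23178487] [472.38304927 124.63839036] 49.44856107084083 25.906650849069788 -2.6
guides 0.02 [474.48232975 165.18996076] [472.2338927  127.48675247] 48.30799211885405 25.309094095778594 -2.6
lugs [array([430.11021959,  79.02233201]), array([510.00293523, 108.06263807])] [470.05657741  93.54248504] 85.0069725837339 20.0
head [471.68035082  92.6367782 ] [20.8, -74.8, -155.6]
```

Estimates:
- Block axis is at about (471.5, 90), with its x at -93.2°.
- Arbor lugs are at about +20.5°.
- Drift origin is at about (546, 379), yaw -82.6°.
- Spindle is at about (492, -280), yaw about -2.7°.

I'll hover over the drift handle.

```bash
python3 -m pendant '[[[11,35,-30,0,0,-1],[22,70,-60,0,0,-2],[33,105,-90,0,0,-2.5],[44,140,-120,0,0,-2.5],[55,175,-150,0,0,-2.5],[66,211,-181,0,0,-2.5],[66,211,-181,0,0,-2.5],[66,211,-181,0,0,-2.5]]]' 85
python3 - <<'E'
from h import *
im,m=look("w3",(("drift_grip",.058),("drift",0),("drift_nose",0)))
hsv=cv2.cvtColor(im,cv2.COLOR_RGB2HSV)
red=((hsv[...,0]<8)|(hsv[...,0]>172))&(hsv[...,1]>150)&(hsv[...,2]>60)
n,l,st,c=cv2.connectedComponentsWithStats(red.astype(np.uint8))
for i in range(1,n):
    if st[i,4]>150: print(st[i],c[i])
E
```

```text
time_s: 3.9
tcp_pos: [0.5454, 0.3771, 0.1196]
eef_rot: [-2.077, -2.357, 0.003]
ft_force: [0.1, -0.8, 0.9]
gripper_width: 0.993
grasp_force: 0.0
drift 0.9 [230.8 330.9] [549.6 379.4   0. ]
drift_nose 0.57 [412.6 319.9] [562.3 204.8   0. ]
[ 310  215   45   75 2969] [331.9019872  251.14314584]
```

View pics/w3.png

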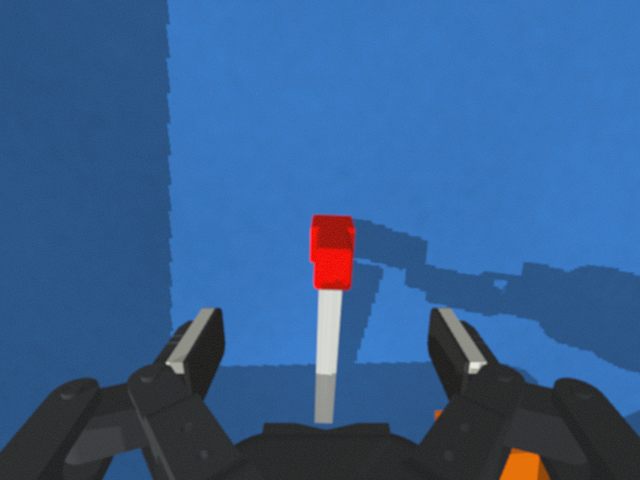

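w3: the handle is between the open fingers at (332,250), and the blade runs down to the nose at (324,422). I'll lower and grip.

```bash
python3 -m pendant '[[[3,2,-40,0,0,-1],[3,2,-78,0,0,-1],[3,2,-78,0,0,-1],[3,2,-78,0,0,-1],[3,2,-78,0,0,-1],[3,2,-78,0,0,-1],[3,2,-78,0,0,-1],[3,2,-78,0,0,-1]]]' 85
python3 -m pendant '[[[0,0,0,0,0,0],[0,0,0,0,0,0],[0,0,0,0,0,0],[0,0,0,0,0,0],[0,0,0,0,0,0],[0,0,0,0,0,0],[0,0,0,0,0,0],[0,0,0,0,0,0]]]' 0 90
```

```text
time_s: 4.9
tcp_pos: [0.5485, 0.3806, 0.0431]
eef_rot: [2.096, 2.34, 0.002]
ft_force: [-0.3, 0.3, -0.7]
gripper_width: 0.995
grasp_force: 0.0
time_s: 5.7
tcp_pos: [0.5482, 0.3805, 0.0424]
eef_rot: [-2.096, -2.34, -0.0]
ft_force: [-1.2, -0.1, 3.8]
gripper_width: 0.25
grasp_force: 88.2
```

Gripped: opening about 21 mm and 88 N. I'll lift slightly, turn to the block's heading, and line up in front of the guides.

```bash
python3 -m pendant '[[[0,0,4,0,0,0],[-15,-5,4,0,0,-2.5],[-30,-10,4,0,0,-5],[-46,-15,4,0,0,-7.5],[-62,-20,4,0,0,-9.5],[-62,-20,4,0,0,-9.5],[-62,-20,4,0,0,-9.5],[-62,-20,4,0,0,-9.5]]]'
python3 - <<'E'
from h import *
s=observe();print(s["tcp_pos"],s["eef_rot"],s["ft_force"])
for c in("top","scene"):
    snap(c,c+"1.png")
    for n,z in(("drift_nose",.004),("drift_grip",.062),("block_seat",.082)):
        for r in place_of(c,n)[:1]: print(c,n,round(r["confidence"],2),r["pixel"],at_z(c,r["pixel"],z)*1000)
im=cv2.imread("pics/top1.png"); b=cv2.imread("pics/scene1.png")
a=cv2.resize(im[220:310,180:305],None,fx=6.4,fy=6.4,interpolation=cv2.INTER_CUBIC)
cv2.imwrite("pics/t1c.png",a); print(a.shape)
E
```

```text
time_s: 6.5
tcp_pos: [0.4868, 0.3606, 0.0464]
eef_rot: [2.282, 2.159, 0.001]
ft_force: [-0.1, -0.8, -3.6]
gripper_width: 0.248
grasp_force: 88.6
[0.48681234 0.36060878 0.04636709] [2.28194502e+00 2.15905654e+00 5.94719884e-04] [-0.07778967 -0.77958271 -3.62135894]
top drift_nose 0.86 [267.5, 243.0] [484.03361212 185.10094449   4.        ]
top drift_grip 0.8 [262.3, 174.2] [491.38270018 350.46310845  62.        ]
top block_seat 0.9 [268.4, 279.2] [482.01669631  79.83669519  82.        ]
scene drift_nose 0.7 [307.1, 411.4] [474.01226186 175.01020217   4.        ]
scene drift_grip 0.85 [360.7, 478.5] [486.91961961 360.59122394  62.        ]
scene block_seat 0.56 [258.7, 390.9] [465.10422144  89.13702848  82.        ]
(576, 800, 3)
```

View pics/t1c.png

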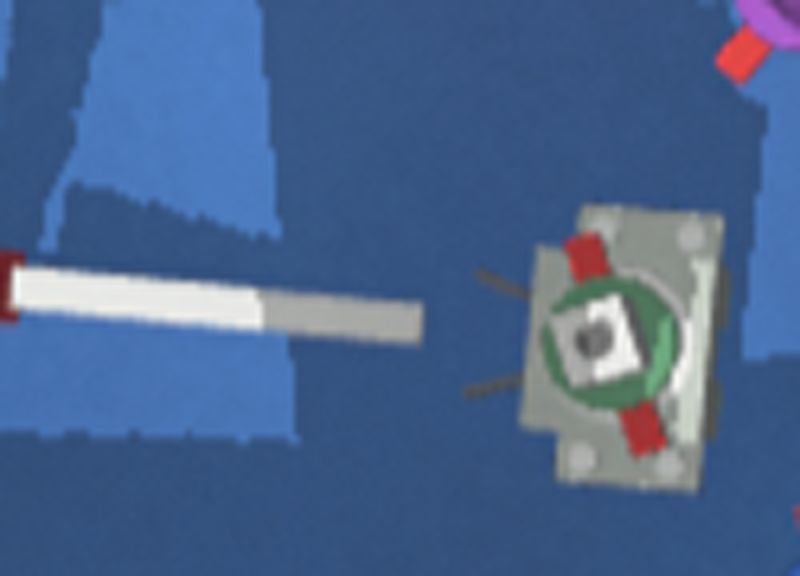

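Crop: the drift nose is at (424,323) and the guide mouth middle at (472,332). The headings match, about 5° in the image. The drift is about 1.5 mm too far towards +x, so I correct that and enter.

```bash
python3 -m pendant '[[[-1.5,0,-3.5,0,0,0],[-2,-10,-3.5,0,0,0],[-3,-20,-3.5,0,0,0],[-3.5,-30,-3.5,0,0,0],[-4,-40,-3.5,0,0,0],[-4.5,-50,-3.5,0,0,0],[-5,-60,-3.5,0,0,0],[-5,-65,-3.5,0,0,0]]]'
```

```text
time_s: 7.7
tcp_pos: [0.4812, 0.2943, 0.0429]
eef_rot: [2.283, 2.158, -0.0]
ft_force: [0.0, 0.2, -2.3]
gripper_width: 0.249
grasp_force: 88.7
```

```bash
python3 -m pendant '[[[-0.5,-6,0,0,0,0],[-0.7,-12,0,0,0,0],[-1,-18,0,0,0,0],[-1.3,-24,0,0,0,0],[-1.7,-30,0,0,0,0],[-2,-36,0,0,0,0],[-2.2,-40,0,0,0,0],[-2.2,-40,0,0,0,0]]]'
```

```text
time_s: 8.5
tcp_pos: [0.479, 0.2549, 0.0429]
eef_rot: [2.283, 2.158, -0.0]
ft_force: [-0.5, -0.4, -3.1]
gripper_width: 0.246
grasp_force: 88.7
```

```bash
python3 -m pendant '[[[-0.2,-4,0,0,0,0],[-0.5,-8,0,0,0,0],[-0.7,-12,0,0,0,0],[-0.9,-16,0,0,0,0],[-1.1,-20,0,0,0,0],[-1.3,-24,0,0,0,0],[-1.6,-28,0,0,0,0],[-1.7,-30,0,0,0,0]]]'; python3 -m pendant '[[[-0.2,-4,0,0,0,0],[-0.5,-8,0,0,0,0],[-0.7,-12,0,0,0,0],[-0.9,-16,0,0,0,0],[-1.1,-20,0,0,0,0],[-1.3,-24,0,0,0,0],[-1.5,-27,0,0,0,0],[-1.5,-27,0,0,0,0]]]'
```

```text
time_s: 9.3
tcp_pos: [0.4788, 0.2285, 0.0441]
eef_rot: [-2.278, -2.158, -0.01]
ft_force: [1.8, 24.2, 0.8]
gripper_width: 0.244
grasp_force: 89.2
time_s: 10.1
tcp_pos: [0.4759, 0.1985, 0.043]
eef_rot: [-2.282, -2.159, -0.001]
ft_force: [1.6, 2.0, -3.9]
gripper_width: 0.248
grasp_force: 88.3
```

Force peaked near 24 N and then fell away, so the arbor is loose. I'll release the drift and rise, then hover over the arbor with the closing line on its flats nearest the lean direction.

```bash
python3 -m pendant '[[[0,0,0,0,0,0],[0,0,0,0,0,0],[0,0,0,0,0,0],[0,0,0,0,0,0],[0,0,0,0,0,0],[0,0,50,0,0,0],[0,0,100,0,0,0],[0,0,150,0,0,0]]]' 85
python3 -m pendant '[[[0,0,50,0,0,-8.3],[0,-20,60,0,0,-16.6],[0,-60,60,0,0,-24.9],[-3,-106,60,0,0,-33.2],[-3,-106,60,0,0,-41.5],[-3,-106,60,0,0,-49.8],[-3,-106,60,0,0,-58.1],[-3,-106,60,0,0,-66]]]'
python3 - <<'E'
from h import *
im,m=look("w4",(("arbor_head",.143),("arbor_seat",.093),("block_seat",.082)))
for n,z in(("drift_nose",.0),("drift_grip",.058),("arbor_head",.143)):
    for c in("top","scene"):
        if n=="drift_nose": snap(c,c+"2.png")
        for r in place_of(c,n)[:4]: print(c,n,round(r["confidence"],2),np.round(at_z(c,r["pixel"],z)*1000,1))
b=cv2.imread("pics/scene2.png")[200:330,320:480]
a=cv2.imread("pics/w4.png")[130:430,170:470]
cv2.imwrite("pics/c4.png",np.hstack([cv2.resize(a,(390,390)),cv2.resize(b,(400,325),interpolation=cv2.INTER_CUBIC)[:390] if 0 else cv2.copyMakeBorder(cv2.resize(b,(400,325),interpolation=cv2.INTER_CUBIC),0,65,0,0,cv2.BORDER_CONSTANT)]))
E
```

```text
time_s: 10.9
tcp_pos: [0.4753, 0.1982, 0.1947]
eef_rot: [-2.282, -2.159, 0.001]
ft_force: [1.9, 1.2, 0.2]
gripper_width: 0.996
grasp_force: 0.0
time_s: 11.7
tcp_pos: [0.4728, 0.0922, 0.2528]
eef_rot: [3.092, 0.558, 0.0]
ft_force: [-0.0, -0.0, -0.2]
gripper_width: 0.998
grasp_force: 0.0
arbor_head 0.79 [356.4 231.5] [347.7 129.9 143. ]
arbor_head 0.7 [ 90.4 484.8] [603.4  30.7 143. ]
arbor_head 0.62 [363.4 379.4] [384.3  11.8 143. ]
arbor_seat 0.84 [224.5 326.8] [469.   90.4  93. ]
arbor_seat 0.62 [334.2 370.3] [379.8  11.8  93. ]
arbor_seat 0.61 [ 96.8 462.4] [604.  27.  93.]
top drift_nose 0.63 [471.5  12.4   0. ]
scene drift_nose 0.46 [472.3 195.9   0. ]
scene drift_nose 0.24 [383.8   9.5  -0. ]
scene drift_grip 0.85 [473.6 200.4  58. ]
scene drift_grip 0.33 [ 440.8 -423.8   58. ]
top arbor_head 0.66 [604.1  16.1 143. ]
top arbor_head 0.65 [373.7  -5.1 143. ]
top arbor_head 0.51 [469.8  93.6 143. ]
scene arbor_head 0.83 [612.4  33.2 143. ]
scene arbor_head 0.79 [473.4  91.6 143. ]
scene arbor_head 0.72 [383.   11.4 143. ]
scene arbor_head 0.63 [342.9 141.6 143. ]
```

View pics/c4.png

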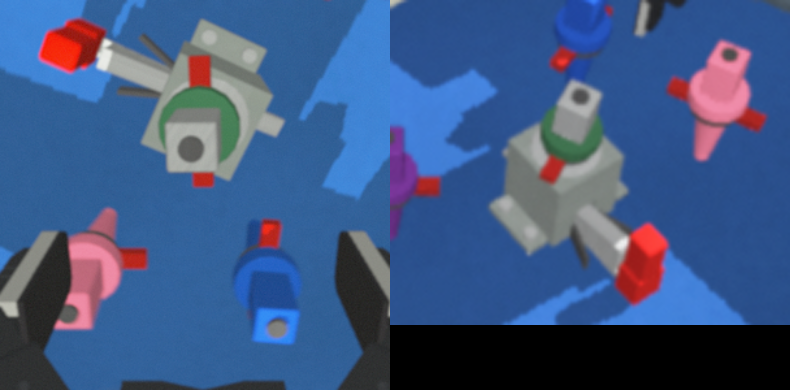

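c4: the wheel centre is at crop (199,125) and the head top at (191,152), with the lugs vertical, so yaw is aligned with the tool. The drift nose protrudes from the far side of the block at (268,124). Next I'll work out the head position.

```bash
python3 - <<'E'
from h import *
v=np.load("w4.npy"); m=dict(fx=v[0],fy=v[1],cx=v[2],cy=v[3],view=v[4:].reshape(4,4))
k=300/390
P=lambda q,z: np.round(at_z(None,(130+q[1]*k,170+q[0]*k),z,m)*1000,1)
print("head top",P((191,152),.163),"wheel top",P((199,127),.119),"lugs",P((200,57),.103),P((203,186),.103))
s=observe();print(s["joint_pos"],s["time_s"],s["tcp_pos"])
E
```

```text
head top [470.1  98.3 163. ] wheel top [472.3  94.9 119. ] lugs [510.8 108.6 103. ] [429.5  76.3 103. ]
[ 1.93053204e-01  1.72543083e-01 -3.01591112e-02  1.36807995e+00
  1.29487668e-05  2.97080654e+00] 12.3 [0.47281758 0.09243425 0.25280653]
```

```bash
python3 -m pendant '[[[-2,1,-40,0,0,1],[-2,1,-80,0,0,1],[-2,1,-110,0,0,1],[-2,1,-126,0,0,1],[-2,1,-126,0,0,1],[-2,1,-126,0,0,1],[-2,1,-126,0,0,1],[-2,1,-126,0,0,1]]]' 85
python3 -m pendant '[[[0,0,0,0,0,0],[0,0,0,0,0,0],[0,0,0,0,0,0],[0,0,0,0,0,0],[0,0,0,0,0,0],[0,0,0,0,0,0],[0,0,0,0,0,0],[0,0,0,0,0,0]]]' 0 110
```

```text
time_s: 13.1
tcp_pos: [0.4715, 0.0936, 0.1278]
eef_rot: [-3.085, -0.594, -0.003]
ft_force: [-0.3, -0.7, 0.2]
gripper_width: 0.993
grasp_force: 0.0
time_s: 13.9
tcp_pos: [0.4713, 0.0933, 0.1274]
eef_rot: [3.084, 0.594, 0.002]
ft_force: [0.3, -2.4, 7.2]
gripper_width: 0.313
grasp_force: 107.1
```

```bash
python3 -m pendant '[[[0,0,5,0,0,0],[0,0,15,0,0,0],[0,0,35,0,0,0],[0,0,65,0,0,0],[0,0,100,0,0,0],[0,0,135,0,0,0],[0,0,150,0,0,0],[0,0,150,0,0,0]]]'
python3 -m pendant '[[[1,-30,0,0,0,5],[3,-75,0,0,0,10],[6,-120,0,0,0,15],[9,-165,0,0,0,20],[12,-210,0,0,0,25],[14,-255,0,0,0,30],[17,-300,0,0,0,34],[19,-320,0,0,0,34]]]'
python3 - <<'E'
from h import *
s=observe();print(s["tcp_pos"],s["eef_rot"],s["joint_pos"][5])
im,m=look("w5",(("arbor_seat",.185),("spindle_seat",.085),("arbor_head",.24)))
for c in("top","scene"):
    snap(c,c+"3.png")
    for n,z in(("spindle_seat",.085),("drift_grip",.058)):
        for r in place_of(c,n)[:1]: print(c,n,round(r["confidence"],2),np.round(at_z(c,r["pixel"],z)*1000,1))
a=cv2.imread("pics/w5.png"); b=cv2.imread("pics/scene3.png")[60:260,200:360]
cv2.imwrite("pics/c5.png",np.hstack([cv2.resize(a,(480,360)),cv2.resize(b,(288,360),interpolation=cv2.INTER_CUBIC)]))
E
```

```text
time_s: 14.7
tcp_pos: [0.4716, 0.0936, 0.2792]
eef_rot: [-3.085, -0.594, -0.006]
ft_force: [-0.5, 0.7, -4.8]
gripper_width: 0.314
grasp_force: 108.1
time_s: 15.5
tcp_pos: [0.4889, -0.2297, 0.2752]
eef_rot: [-2.775, -1.47, 0.003]
ft_force: [0.4, 0.9, -3.6]
gripper_width: 0.31
grasp_force: 108.9
[ 0.48889209 -0.2296956   0.27524451] [-2.77504168e+00 -1.46985625e+00  2.74711009e-03] 1.7285258554430742
arbor_seat 0.83 [72.3 68.4] [423.9 -53.4 185. ]
arbor_seat 0.58 [227.2 354.1] [ 512.4 -229.1  185. ]
arbor_seat 0.56 [286.1 329.7] [ 474.1 -256.3  185. ]
spindle_seat 0.9 [247.8 352.3] [ 489.7 -274.7   85. ]
arbor_head 0.9 [326.7 328.4] [ 473.7 -254.7  240. ]
arbor_head 0.66 [65.  20.5] [434.5 -64.9 240. ]
top spindle_seat 0.64 [724.3 142.5  85. ]
top drift_grip 0.6 [479.1 184.1  58. ]
scene spindle_seat 0.88 [ 483.  -289.3   85. ]
scene drift_grip 0.91 [473.4 195.9  58. ]
```

View pics/c5.png

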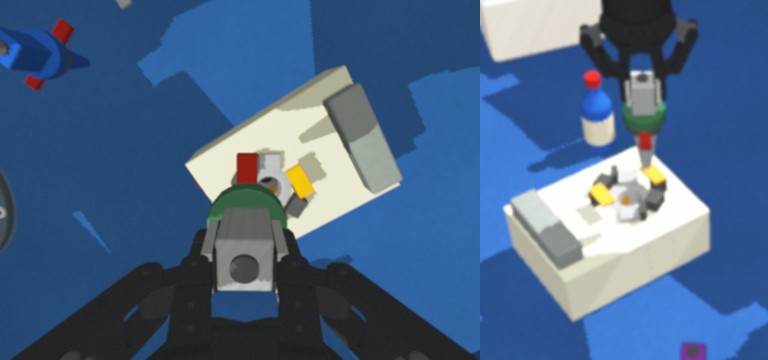

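c5: the arbor is held upright with its front red lug at (247,168). The spindle is behind it, with a hood at (300,182), and the box is clear. I'll step aside so the spindle shows unobstructed and measure it by colour.

```bash
python3 -m pendant '[[[-10,-30,0,0,0,0],[-20,-60,0,0,0,0],[-30,-90,0,0,0,0],[-36,-108,0,0,0,0],[-36,-108,0,0,0,0],[-36,-108,0,0,0,0],[-36,-108,0,0,0,0],[-36,-108,0,0,0,0]]]'
cat > seg.py <<'E'
from h import *
np.set_printoptions(precision=1,suppress=True)
s=observe();t=s["tcp_pos"]*1000
from scipy.spatial.transform import Rotation as Ro
R=Ro.from_rotvec(s["eef_rot"]).as_matrix();print("tcp",t,"toolx",np.degrees(np.arctan2(R[1,0],R[0,0])),"tooly",R[:,1],"z",R[:,2])
im,m=look("w6",(("spindle_seat",.085),("spindle",0)))
hsv=cv2.cvtColor(im,cv2.COLOR_RGB2HSV);H,S,V=[hsv[...,i].astype(int) for i in range(3)]
def blobs(mask,name,z,amin):
    n,l,st,c=cv2.connectedComponentsWithStats(mask.astype(np.uint8)); o=[]
    for i in range(1,n):
        if st[i,4]>amin:
            rc=cv2.minAreaRect(np.argwhere(l==i)[:,::-1].astype(np.float32)); bx=cv2.boxPoints(rc)
            w=np.array([at_z(None,(q[1],q[0]),z,m)[:2]*1000 for q in bx]); o.append(w.mean(0))
            print(name,st[i],"centre",w.mean(0),"corners",w.ravel())
    return o
h=blobs((H>17)&(H<30)&(S>180)&(V>190),"hood",.112,60)
blobs(((H<8)|(H>172))&(S>150)&(V>60),"lug",t[2]/1000-.0224,60)
g=blobs((H>55)&(H<85)&(S>80)&(V>40)&(np.arange(640)[None]>200)&(np.arange(640)[None]<450),"wheel",t[2]/1000-.0064,200)
E
python3 seg.py
```

```text
time_s: 16.8
tcp_pos: [0.4542, -0.3338, 0.2769]
eef_rot: [2.775, 1.472, 0.0]
ft_force: [-0.5, 0.4, -3.3]
gripper_width: 0.313
grasp_force: 109.1
tcp [ 454.2 -333.8  276.9] toolx 55.87556435697392 tooly [ 0.8 -0.6  0. ] z [ 0.  0. -1.]
spindle_seat 0.65 [143.4 324.8] [ 488.9 -281.2   85. ]
spindle 0.75 [138.3 325.9] [ 490.3 -281.2    0. ]
hood [ 349   91   42   54 1174] centre [ 531.5 -284.2] corners [ 522.9 -263.3  541.9 -265.7  540.4 -304.9  520.6 -302.8]
hood [ 265  141   42   49 1002] centre [ 452.6 -276.6] corners [ 444.  -257.1  462.5 -258.   461.4 -295.9  442.3 -295.5]
lug [ 316  205   26   40 1001] centre [ 474.8 -305.8] corners [ 475.3 -294.5  485.  -301.1  474.4 -317.3  464.3 -310.4]
wheel [ 276  245  106   60 2910] centre [ 464.2 -321.6] corners [ 436.1 -319.1  453.5 -296.4  491.4 -323.3  476.  -347.5]
```

The spindle axis measures about (492, -280.3), yaw about -2.6°. The arbor lugs are at about 56°, with the hub offset roughly (+1.4, -0.5) mm from the TCP. I'll move over the axis and lower.

```bash
python3 -m pendant '[[[18,27,0,0,0,1.5],[36.5,54,0,0,0,1.5],[36.5,54,0,0,0,1.5],[36.5,54,-30,0,0,1.5],[36.5,54,-70,0,0,1.5],[36.5,54,-110,0,0,1.5],[36.5,54,-132,0,0,1.5],[36.5,54,-132,0,0,1.5]]]'; python3 -m pendant '[[[0,0,-3,0,0,0],[0,0,-6,0,0,0],[0,0,-9,0,0,0],[0,0,-12,0,0,0],[0,0,-14,0,0,0],[0,0,-16,0,0,0],[0,0,-17,0,0,0],[0,0,-17,0,0,0]]]'
```

```text
time_s: 17.75
tcp_pos: [0.49, -0.2791, 0.1419]
eef_rot: [-2.753, -1.506, -0.001]
ft_force: [4.6, 5.0, -3.9]
gripper_width: 0.314
grasp_force: 111.6
time_s: 18.55
tcp_pos: [0.4909, -0.2798, 0.1292]
eef_rot: [2.756, 1.507, 0.004]
ft_force: [-3.3, 6.5, 13.9]
gripper_width: 0.311
grasp_force: 114.5
```

```bash
python3 -m pendant '[[[0,0,2,0,0,0],[0,0,4,0,0,0],[0,0,4,0,0,0],[0,0,4,0,0,0],[0,0,4,0,0,0],[0,0,4,0,0,0],[0,0,4,0,0,0],[0,0,4,0,0,0]]]'; python3 -m pendant '[[[0,1,0,0,0,0],[0,2,0,0,0,0],[0,2,0,0,0,0],[0,2,0,0,0,0],[0,2,0,0,0,0],[0,2,0,0,0,0],[0,2,0,0,0,0],[0,2,0,0,0,0]]]'
```

```text
time_s: 19.35
tcp_pos: [0.4908, -0.2796, 0.1321]
eef_rot: [-2.755, -1.507, -0.003]
ft_force: [3.1, 7.4, 0.1]
gripper_width: 0.314
grasp_force: 112.1
time_s: 20.15
tcp_pos: [0.4906, -0.2787, 0.132]
eef_rot: [2.757, 1.506, 0.001]
ft_force: [4.8, 2.6, -1.0]
gripper_width: 0.312
grasp_force: 112.1
```

```bash
python3 -m pendant '[[[1,0.5,0,0,0,0],[2,1,0,0,0,0],[2,1,0,0,0,0],[2,1,0,0,0,0],[2,1,0,0,0,0],[2,1,0,0,0,0],[2,1,0,0,0,0],[2,1,0,0,0,0]]]'; python3 -c "
from h import *; s=observe(); print(s['ft_force'],s['moment'],s['tcp_pos'])"
```

```text
time_s: 20.95
tcp_pos: [0.4923, -0.2776, 0.1318]
eef_rot: [2.757, 1.506, -0.0]
ft_force: [0.3, -0.5, -4.3]
gripper_width: 0.31
grasp_force: 111.8
[ 0.29145306 -0.50218339 -4.29159093] [-0.41911034  0.08685109 -0.00540427] [ 0.49226167 -0.27764492  0.13180846]
```

```bash
python3 -m pendant '[[[0,0,-1,0,0,0],[0,0,-2,0,0,0],[0,0,-3,0,0,0],[0,0,-4,0,0,0],[0,0,-5,0,0,0],[0,0,-6,0,0,0],[0,0,-7,0,0,0],[0,0,-7,0,0,0]]]'; python3 -c "
from h import *; s=observe(); print(s['ft_force'],s['moment'],s['tcp_pos'])"
```

```text
time_s: 21.75
tcp_pos: [0.4924, -0.2787, 0.1291]
eef_rot: [2.753, 1.504, 0.002]
ft_force: [-25.0, -1.1, 58.8]
gripper_width: 0.309
grasp_force: 120.5
[-24.98530265  -1.08104623  58.80909675] [1.48065457 4.91857637 0.95862465] [ 0.4924436  -0.27873159  0.12905377]
```

Firm contact came at TCP z ≈ 129 twice, which fits the ledges if the arbor sits about 4 mm lower in the grip than assumed. I'll relieve the press and read the forces.

```bash
python3 -m pendant '[[[0,0,1,0,0,0],[0,0,2,0,0,0],[0,0,3,0,0,0],[0,0,3.5,0,0,0],[0,0,3.5,0,0,0],[0,0,3.5,0,0,0],[0,0,3.5,0,0,0],[0,0,3.5,0,0,0]]]'; python3 - <<'E'
from h import *
s=observe(); print(s['ft_force'],s['moment'],s['tcp_pos'],s['eef_rot'])
m=camera_model("scene"); im=snap("scene","scene5.png")
r=place_of("scene","arbor_seat"); 
for q in r[:5]: print(q["confidence"],q["pixel"])
for z in (.089,.093,.097,.101): print(z,proj("scene",(.4922,-.2795,z)))
hsv=cv2.cvtColor(im,cv2.COLOR_RGB2HSV);g=(hsv[...,0]>55)&(hsv[...,0]<85)&(hsv[...,1]>80)&(hsv[...,2]>40)
n,l,st,c=cv2.connectedComponentsWithStats(g.astype(np.uint8))
print([(list(st[i]),c[i]) for i in range(1,n) if st[i,4]>80])
for b in (93,97):
  a=np.linspace(0,2*np.pi,90); pts=np.array([proj("scene",(.4922+.026*np.cos(t),-.2795+.026*np.sin(t),(b+h)/1000)) for t in a for h in(10,26)])
  print(b,"wheel rows",pts[:,0].min(),pts[:,0].max(),"cols",pts[:,1].min(),pts[:,1].max())
E
```

```text
time_s: 22.55
tcp_pos: [0.4925, -0.2782, 0.1297]
eef_rot: [2.755, 1.505, 0.001]
ft_force: [-6.7, -2.9, 16.0]
gripper_width: 0.313
grasp_force: 114.1
[-6.72492064 -2.89954383 15.95693042] [-0.15015921  1.42963849  0.32402792] [ 0.49249183 -0.27816467  0.1297107 ] [2.75517854e+00 1.50537204e+00 7.09691609e-04]
0.87 [273.4, 319.6]
0.73 [211.5, 395.7]
0.59 [168.6, 280.5]
0.089 [168.93474996 282.08921718]
0.093 [167.73564214 281.96288678]
0.097 [166.53053267 281.83592408]
0.101 [165.31937636 281.70832432]
[([np.int32(272), np.int32(158), np.int32(20), np.int32(13), np.int32(139)], array([282.30215827, 164.84892086]))]
93 wheel rows 152.61549673949276 172.0675184717659 cols 270.4092286443316 292.2461958224682
97 wheel rows 151.36829745660788 170.8499596488681 cols 270.2506184712358 292.1443832005925
```

The scene view supports the hub being at about 93 mm, on the ledges. Turning clockwise under light press.

```bash
python3 -m pendant '[[[-0.3,0,0.5,0,0,-3],[-0.5,0,0.5,0,0,-7],[-0.5,0,0.5,0,0,-11],[-0.5,0,0.5,0,0,-15],[-0.5,0,0.5,0,0,-19],[-0.5,0,0.5,0,0,-22],[-0.5,0,0.5,0,0,-25],[-0.5,0,0.5,0,0,-25]]]'; python3 -c "
from h import *; s=observe(); print(s['ft_force'],s['moment'],s['tcp_pos'],s['eef_rot'])"
```

```text
time_s: 23.45
tcp_pos: [0.492, -0.2787, 0.1294]
eef_rot: [3.016, 0.869, 0.0]
ft_force: [-4.2, -9.5, 2.1]
gripper_width: 0.313
grasp_force: 112.6
[-4.21897333 -9.46870043  2.11473001] [-1.83018017 -0.16493144 -0.43109482] [ 0.49200785 -0.27872422  0.12943857] [3.01637089e+00 8.69311052e-01 2.33233547e-04]
```

```bash
python3 -m pendant '[[[-0.3,-1,0,0,0,0],[-0.5,-1.5,0,0,0,-3],[-0.5,-1.5,0,0,0,-7],[-0.5,-1.5,0,0,0,-11],[-0.5,-1.5,0,0,0,-15],[-0.5,-1.5,0,0,0,-18],[-0.5,-1.5,0,0,0,-20],[-0.5,-1.5,0,0,0,-20]]]'; python3 -c "
from h import *; s=observe(); print(s['ft_force'],s['moment'],s['tcp_pos'],s['eef_rot'])"
```

```text
time_s: 24.25
tcp_pos: [0.4924, -0.2798, 0.1291]
eef_rot: [3.122, 0.334, 0.003]
ft_force: [4.8, -6.2, -5.2]
gripper_width: 0.312
grasp_force: 111.4
[ 4.80187925 -6.22850441 -5.19816102] [-1.70914952 -1.73565722 -0.03777724] [ 0.49238683 -0.27980933  0.12913313] [3.12210761e+00 3.34484548e-01 3.10508801e-03]
```

```bash
python3 -m pendant '[[[0.5,-1,0,0,0,0],[0.7,-1.2,0,0,0,-3],[0.7,-1.2,0,0,0,-6],[0.7,-1.2,0,0,0,-9],[0.7,-1.2,0,0,0,-12],[0.7,-1.2,0,0,0,-14],[0.7,-1.2,0,0,0,-15],[0.7,-1.2,0,0,0,-15]]]'; python3 -c "
from h import *; s=observe(); print(s['ft_force'],s['moment'],s['tcp_pos'],s['eef_rot'])"
```

```text
time_s: 25.05
tcp_pos: [0.4927, -0.2808, 0.129]
eef_rot: [3.14, -0.075, 0.002]
ft_force: [3.4, -4.6, -4.4]
gripper_width: 0.314
grasp_force: 111.7
[ 3.43869843 -4.57351803 -4.36677721] [-1.30734283e+00 -1.24164710e+00 -2.79030015e-04] [ 0.49267771 -0.28075669  0.12903493] [ 3.13978651e+00 -7.47891897e-02  2.09654713e-03]
```

```bash
python3 -m pendant '[[[0.5,-1,0,0,0,-1],[0.5,-1,0,0,0,-2.5],[0.5,-1,-1,0,0,-2.5],[0.5,-1,-2,0,0,-2.5],[0.5,-1,-3,0,0,-2.5],[0.5,-1,-4,0,0,-2.5],[0.5,-1,-5,0,0,-2.5],[0.5,-1,-5,0,0,-2.5]]]'; python3 -c "
from h import *; s=observe(); print(s['ft_force'],s['moment'],s['tcp_pos'],s['eef_rot'])"
```

```text
time_s: 25.85
tcp_pos: [0.4932, -0.2815, 0.1245]
eef_rot: [3.138, -0.142, 0.003]
ft_force: [4.7, -1.2, 5.6]
gripper_width: 0.312
grasp_force: 113.4
[ 4.74537569 -1.22890331  5.62249184] [-0.41142477 -1.25885752 -0.02678876] [ 0.49317753 -0.28149134  0.1245353 ] [ 3.13780965e+00 -1.41802638e-01  2.79018362e-03]
```

It is dropping into the shells. Pressing home.

```bash
python3 -m pendant '[[[0.4,0,-1,0,0,0],[0.4,0,-2,0,0,0],[0.4,0,-3,0,0,0],[0.4,0,-4,0,0,0],[0.4,0,-5,0,0,0],[0.4,0,-5,0,0,0],[0.4,0,-5,0,0,0],[0.4,0,-5,0,0,0]]]'; python3 -c "
from h import *; s=observe(); print(s['ft_force'],s['moment'],s['tcp_pos'],s['eef_rot'])"
```

```text
time_s: 26.65
tcp_pos: [0.4937, -0.2816, 0.1208]
eef_rot: [3.137, -0.142, 0.005]
ft_force: [-2.8, 3.3, 25.9]
gripper_width: 0.31
grasp_force: 116.2
[-2.76167191  3.27567973 25.90452747] [0.5412802  0.11786783 0.05816104] [ 0.49373041 -0.28156403  0.12083695] [ 3.13729894 -0.14173606  0.00455974]
```

```bash
python3 -m pendant '[[[0,0,-1,0,0,0],[0,0,-2,0,0,0],[0,0,-2,0,0,0],[0,0,-2,0,0,0],[0,0,-2,0,0,0],[0,0,-2,0,0,0],[0,0,-2,0,0,0],[0,0,-2,0,0,0]]]'; python3 -c "
from h import *; s=observe(); print(s['ft_force'],s['moment'],s['tcp_pos'],s['eef_rot'])"
```

```text
time_s: 27.45
tcp_pos: [0.4938, -0.2816, 0.1207]
eef_rot: [3.137, -0.142, 0.007]
ft_force: [-13.6, 8.2, 53.3]
gripper_width: 0.311
grasp_force: 119.9
[-13.57949276   8.16377285  53.25513511] [1.70218937 2.10665046 0.1609624 ] [ 0.49379198 -0.28162964  0.1206611 ] [ 3.13656201 -0.14166464  0.00669515]
```

Stiff at TCP z ≈ 120.7, 8.4 mm below ledge contact, so it is home. I'll unload, open and retreat.

```bash
python3 -m pendant '[[[0,0,1,0,0,0],[0,0,2,0,0,0],[0,0,3,0,0,0],[0,0,3.5,0,0,0],[0,0,3.5,0,0,0],[0,0,3.5,0,0,0],[0,0,3.5,0,0,0],[0,0,3.5,0,0,0]]]'; python3 -m pendant '[[[0,0,0,0,0,0],[0,0,0,0,0,0],[0,0,0,0,0,0],[0,0,0,0,0,0],[0,0,0,0,0,0],[0,0,20,0,0,0],[0,0,60,0,0,0],[0,0,110,0,0,0]]]' 85
python3 -m pendant '[[[-5,-30,30,0,0,0],[-10,-60,60,0,0,0],[-20,-90,60,0,0,0],[-30,-110,60,0,0,0],[-40,-110,60,0,0,0],[-60,-110,60,0,0,0],[-80,-110,60,0,0,0],[-80,-110,60,0,0,0]]]'
python3 - <<'E'
from h import *
for c in("wrist","top","scene"):
    im=snap(c,c+"9.png"); hsv=cv2.cvtColor(im,cv2.COLOR_RGB2HSV).astype(int);m=camera_model(c)
    for n,z in(("arbor_head",.135),("arbor_seat",.085),("drift_grip",.058),("drift_nose",0)):
        print(c,n,[(round(r["confidence"],2),np.round(at_z(c,r["pixel"],z,m)*1000).astype(int).tolist()) for r in place_of(c,n)[:5]])
    for nm,g,z in(("green",(hsv[...,0]>55)&(hsv[...,0]<85)&(hsv[...,1]>80)&(hsv[...,2]>40),.101),("red",((hsv[...,0]<8)|(hsv[...,0]>172))&(hsv[...,1]>150)&(hsv[...,2]>60),.09)):
        n,l,st,ce=cv2.connectedComponentsWithStats(g.astype(np.uint8))
        for i in range(1,n):
            p=at_z(c,ce[i][::-1],z,m)*1000
            if st[i,4]>20 and abs(p[0]-492)<60 and abs(p[1]+281)<60: print(c,nm,st[i].tolist(),np.round(p,1))
E
```

```text
time_s: 28.25
tcp_pos: [0.4935, -0.2815, 0.1209]
eef_rot: [3.138, -0.142, 0.002]
ft_force: [4.0, -1.2, 7.7]
gripper_width: 0.31
grasp_force: 113.1
time_s: 29.05
tcp_pos: [0.4918, -0.2807, 0.2302]
eef_rot: [-3.137, 0.142, 0.005]
ft_force: [1.9, -0.2, 0.9]
gripper_width: 0.999
grasp_force: 0.0
time_s: 29.85
tcp_pos: [0.4111, -0.3908, 0.2909]
eef_rot: [3.138, -0.144, 0.0]
ft_force: [0.5, 0.2, 0.5]
gripper_width: 0.994
grasp_force: 0.0
wrist arbor_head [(0.88, [496, -281, 135])]
wrist arbor_seat [(0.88, [492, -282, 85]), (0.42, [494, -303, 85])]
wrist drift_grip [(0.22, [423, -473, 58])]
wrist drift_nose []
wrist green [169, 102, 55, 60, 1279] [ 493.9 -286.8  101. ]
wrist red [188, 98, 16, 5, 40] [ 522.  -283.1   90. ]
wrist red [193, 162, 17, 7, 84] [ 465.  -276.7   90. ]
top arbor_head [(0.88, [503, -278, 135]), (0.88, [326, 126, 135]), (0.71, [606, 14, 135]), (0.65, [366, -1, 135]), (0.6, [464, 4, 135])]
top arbor_seat [(0.77, [503, -285, 85]), (0.69, [327, 127, 85]), (0.65, [612, 14, 85]), (0.61, [371, -5, 85])]
top drift_grip [(0.82, [478, 190, 58])]
top drift_nose [(0.76, [473, 17, 0])]
top green [418, 257, 18, 20, 114] [ 490.8 -272.9  101. ]
scene arbor_head [(0.95, [334, 124, 135]), (0.84, [616, 35, 135]), (0.78, [371, 8, 135]), (0.59, [499, -297, 135])]
scene arbor_seat [(0.89, [337, 136, 85]), (0.86, [371, 1, 85]), (0.65, [625, 34, 85]), (0.62, [485, -283, 85])]
scene drift_grip [(0.7, [470, 193, 58]), (0.66, [456, 78, 58])]
scene drift_nose []
scene green [271, 159, 20, 14, 138] [ 495.2 -275.3  101. ]
```

The arbor stands at about (493, -281), upright, with its lugs about 3° off the spindle's x. The drift is still in the slot with its nose about 74 mm past the axis. Handing in.

```bash
python3 -c "
from cell import *
print(sign_off())"
```

```text
the job is handed in; nothing more can be done
None
```

I handed the job in at about 31 s, and the hand-in call gave no verdict: the arbor was jacked loose and pressed fully home in the spindle, the drift was left standing in the slot, and the padlock, tub and bottle were not approached.

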